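# Mount a stool rung between the centres of a finishing stand

## Task

Pull the wooden stool rung out of the rack by the end that sticks out, lay it in the two notches of the wooden rest and let go of it; then take it again, set it between the two steel centres of the blue finishing stand (either way round) and slide the tailstock (the one with the red knob) up until both centres are fully home in the rung's ends. Set the rung down gently, never dropping it or laying it on the table, and leave the other things on the table alone.

Things in the scene. Friction and masses are not known exactly. Their poses are not given: they have to be found in the camera images.
- rung: Stool rung to be mounted: round pale wooden rod, 28 mm in diameter, 180 mm long, about 90 g, blue band 50 mm long in the middle, thin mustard ring near each end. Origin in its middle on its centre line, x axis along the rod. Both ends are alike, with a bore 16 mm wide, 12 mm deep. It starts in the rack, about 70 mm of one end sticking out of the mouth.
- rack: Fixed low pigeonhole rack of pale wood, 120 mm deep (x), 75 mm high, wood from y = -35 to 79 mm. Origin on the table under the middle of the hole that holds the rung. Mouth at x = -60 mm, facing the rack's -x, towards the robot. The hole is roofed and closed at the back: only the end that sticks out can be gripped. A second hole at +y holds a blue spare that stays.
- rack_mouth (a point): Middle of the mouth of the rung's hole (axes as the rack's): 60 mm in the rack's -x from its origin, 45 mm above the table. The hole is 36 mm wide, its floor 25 mm and its roof 65 mm above the table; the rung in it lies along x with its centre line 39 mm above the table and is free once drawn about 115 mm in -x.
- rest: Fixed wooden rest: dark base 70 x 130 mm (x, y), 10 mm thick, with two pale V notches 35 mm either side of its middle, each 12 mm thick along the rod, tops 50 mm above the table. A rung lies in the notches along the rest's y axis. Origin at the middle of the underside.
- rest_axis (a point): Where the middle of the rung lies when it is in the notches of the rest: 50 mm above the table, rung along the y axis (axes as the rest's).
- stand: Fixed finishing stand: plywood base 90 mm (x) by 400 mm (y from -245 to 155 mm), 20 mm thick; blue headstock at +y, 58 mm wide, 150 mm high, inner face at y = 90 mm; sliding blue tailstock at -y; between them two V supports at y = -50 and 50 mm, each 12 mm thick, that carry a rung laid along y in line with the centres (1 mm low). Origin under the middle of the mounted rung.
- stand_axis (a point): Where the middle of the mounted rung is: on the line of the centres, 75 mm above the table, rung along y (axes as the stand's). Headstock face 90 mm from here in +y, tip of its centre at 79 mm. Headstock and tailstock each have a steel centre pointing at the other: a cone 11 mm long, 13 mm wide at its root, 5 mm at its tip.
- tailstock (a joint): How far the tailstock is slid towards the headstock, m: 0 fully back, 0.070 with both faces against the rung's ends, 0.085 end of travel with no rung. At value q its face is at y = q - 0.160 in the stand's frame, its cone's tip 11 mm ahead. It stays where left, slides at about 3 N, and pushes a rung lying in the V supports along before it.
- tail_knob (a point): Red upright knob on top of the tailstock, 26 mm in diameter, from 105 to 150 mm above the table, to grip or push; the point is on its axis, 130 mm above the table. The blue block under it is 58 mm wide (x), 35 mm long (y). The tailstock slides along the stand's y.
- mug: Bystander, to be left alone: mustard mug, 80 mm wide, 90 mm high; origin at its underside.
- paint_tin: Bystander, to be left alone: paint tin with a blue label, 84 mm wide, 85 mm high; origin at its underside.
- oil_jar: Bystander, to be left alone: amber jar, 70 mm wide, 90 mm high; origin at its underside.
- glue: Bystander, to be left alone: white glue bottle with an orange cap, 56 mm wide, 120 mm high; origin at its underside.
- bowl: Bystander, to be left alone: terracotta bowl, 120 mm wide, 45 mm high; origin at its underside.
- brush: Bystander, to be left alone: flat brush lying on the table, 190 mm long; origin at its underside.
- frog: Bystander, to be left alone: green frog ornament, 60 mm wide, about 53 mm high; origin at its underside.
Not all that is in view belongs to the job. There is more than one size of the rest; the job needs the smaller.

How it is judged:
On the way:
1. The rung lies in the two notches of the rest, let go of and still (x of rung in the frame of rest_axis between -0.005 and 0.005 m and y of rung in the frame of rest_axis between -0.035 and 0.035 m and z of rung in the frame of rest_axis between -0.005 and 0.005 m and angle between the x axis of rung and the y axis of rest, either way round below 0.08 rad and linear speed of rung below 0.02 m/s and contact force between the fingers and rung below 0.05 N), for 0.2 s.
At the end, for the whole second after the job is handed in: The rung is between the centres: its middle within 3 mm sideways, 4 mm in height and 4 mm lengthwise of its mounted place, its axis within 0.04 rad of the line of the centres, the tailstock between 66 and 74 mm (both cones in the bores, faces against the rung), the rung released and at rest (x of rung in the frame of stand_axis between -0.003 and 0.003 m and y of rung in the frame of stand_axis between -0.004 and 0.004 m and z of rung in the frame of stand_axis between -0.004 and 0.004 m and angle between the x axis of rung and the y axis of stand, either way round below 0.04 rad and value of joint tailstock between 0.066 and 0.074 m and linear speed of rung below 0.02 m/s and contact force between the fingers and rung below 0.05 N); the robot touches nothing.
It fails at once if The rung lies on the table (its middle lower than 30 mm) (height (world z) of rung below 0.03 m).
It fails at once if The rung is dropped or flung: it moves faster than 0.45 m/s (a fall of about 10 mm) while not held (linear speed of rung above 0.45 m/s and contact force between the fingers and rung below 0.05 N).
It fails at once if A bystander (mug, paint tin, oil jar, glue, bowl, brush or frog) is shifted by more than 25 mm (distance of any of mug, paint_tin, oil_jar, glue, bowl, brush, frog from where it was at the start of the episode above 0.025 m).
It also fails if it takes over 62 s, if anything falls off the work surface, if the arm or the gripper's body presses on something with over 40 N, if the wrist force passes 120 N, or if a joint passes its speed limit or range.

## Robot

A 6-joint arm with a two-finger parallel gripper is mounted at the origin on the work surface. World frame = base frame: x ahead of the robot, y to its left, z up, the work surface at z = 0. Lengths are in m, angles in rad, forces in N, time in s.
With the tool pointing down it reaches from about 0.375 to 0.9 m from the base axis. Payload 3.1 kg.
Tool frame: the origin (TCP) lies between the finger pads; the fingertips stand 17 mm ahead of it and the grasp point (between the pads) lies 2 mm behind it; z points along the fingers, y is the line along which they close (so a half turn about z gives the same grasp; the last joint's range is limited). The gripper opens to 85 mm and grips with 20 to 120 N. Pads are 22 mm wide; open, the fingers measure 114 mm over their backs; the gripper's body (76 mm by 85 mm) begins 54 mm behind the grasp point. The pads swing forward as they close: fully open they stand 13 mm farther back than shut.
Start: joints at [1.087, 0.527, 1.433, -0, 1.181, -0.178], TCP at [0.188, 0.596, 0.248] pointing down, gripper open.
Joint ranges: [-3.08, 3.08], [-0.75, 2.2], [0.22, 2.44], [-1.43, 4.57], [0, 2.65], [-2.85, 2.85]. Speed limits (rad/s): [2.79, 2.79, 3.14, 3.14, 3.14, 3.14].

## Interface

Orientations are given as a unit quaternion [x, y, z, w].
In Python, from station import sense, vision, order gives the robot as it stands.
- The arm moves only by the shell command python3 -m crank 'ROWS' [OPENING] [FORCE]. ROWS is JSON, a list of rows, each an object with "dp": the shift along the world's x, y, z in units of 30 mm (1.0 is 30 mm), a list of three; "angular": the turn, a rotation vector about the world's x, y, z in degrees, a list of three. In form: [{"dp": [dx, dy, dz], "angular": [ax, ay, az]}, ...]. A call has 1 to 20 rows; each row shifts and turns the commanded pose from where the row before left it; what a row does not reach is not made up. A row lasts 1/10 s, in which the tool goes at most 50 mm and 8.59 degrees, less where a joint would pass 70% of its speed; a pose out of reach is approached as far as the arm can. A call is refused whole if a number of a shift passes 1 or a number of a turn 8.59, either way. A call with a gripper value outside its range is refused whole. OPENING is the closure, from 0 (fully open) to 1 (shut), set as the call begins (- or left out, the last holds). The fingers move at their own pace and stop on an object; FORCE is the grip in N (left out, the last holds). Time passes only in rows, so rows that do not move let the fingers close. It gives the time, the measured TCP pose, the force, the opening and the grip force at its end, in the units of the state.
- sense(): the state, without advancing time (a new reading comes with each control period).
- vision.snapshot(name): name is "side" or "top"; returns a dict with "image" (420x560x3 uint8, blue, green, red), "range_z" (420x560 float32, m along the optical axis (not along the pixel's ray), 0 where there is no reading), "mtx" (3x3 intrinsics, pixels), "pose" (4x4, takes a point from camera to world coordinates). Camera axes: x right, y down, z forward; pixel columns grow to the right and rows downward; lengths in m; the calibration is good to about 2 mm. A picture is of the moment at which its call begins.
- order.sign_off(): hands the job in; it is judged then, once.
The state is a dict: "t": time; "q": joint angles; "qd": joint speeds; "tau": joint torques, N m; "tcp_pos": TCP position; "tool_rot": TCP orientation; "force": force on the tool from outside, world axes, zero at the start; "ft_torque": the same for the moment, N m; "finger_gap": opening from 0.0 (shut) to 1.0 (fully open); "gripper_force": force on a finger pad.
Only numpy, scipy, OpenCV 4.12 (cv2) and the standard library are available. Lean on these libraries where they do the work, as an engineer would, in place of code of your own. Each camera call takes 0.05 s, during which the arm holds its last target. There are 200 camera calls.

## Working session

There is one attempt and no reset: what is moved stays moved. The work goes in short steps, Python scripts to look and compute and a shell command to move; the robot and the scene stay as the last step left them, time stands still between calls to the robot, and variables do not carry over. Pictures are saved under pics/ and viewed, at most 10 in all, crops included, and the job is handed in when it is done.

```bash
mkdir -p pics
cat > h.py <<'E'
import numpy as np, cv2
from station import sense, vision, order
def snap(n):
    s=vision.snapshot(n); np.savez('/tmp/%s.npz'%n,**s); return s
def load(n): return np.load('/tmp/%s.npz'%n)
def cloud(s):
    z=s['range_z']; K=s['mtx']; P=s['pose']
    v,u=np.mgrid[:z.shape[0],:z.shape[1]]
    c=np.stack([(u-K[0,2])/K[0,0]*z,(v-K[1,2])/K[1,1]*z,z],-1)
    w=c@P[:3,:3].T+P[:3,3]; w[z==0]=np.nan; return w
E
python3 - <<'E'
from h import *
for n in('top','side'):
    s=snap(n); cv2.imwrite('pics/%s0.png'%n,cv2.resize(s['image'],(800,600)))
    print(s['pose'].round(3).tolist(),s['mtx'].tolist())
print(sense())
E
```

```text
[[-0.012, -0.987, 0.163, 0.286], [-1.0, 0.011, -0.003, -0.029], [0.001, -0.163, -0.987, 1.443], [0.0, 0.0, 0.0, 1.0]] [[509.03048949394355, 0.0, 286.1304510792079], [0.0, 509.03048949394355, 201.617002917043], [0.0, 0.0, 1.0]]
[[-0.984, -0.117, 0.137, 0.361], [-0.179, 0.582, -0.793, 0.712], [0.013, -0.805, -0.594, 0.652], [0.0, 0.0, 0.0, 1.0]] [[379.64126950843905, 0.0, 277.73643431194444], [0.0, 379.64126950843905, 202.4028666094359], [0.0, 0.0, 1.0]]
{'t': 0.1, 'q': array([ 1.08648993e+00,  5.28400574e-01,  1.43379650e+00, -3.75170231e-06,
        1.18136993e+00, -1.78540116e-01]), 'qd': array([-0.00039068, -0.0035591 , -0.00215908, -0.00023203,  0.00129757,
       -0.00277794]), 'tau': array([ 1.46870725e-04, -4.43303597e+01, -1.78585553e+01, -1.73412709e-04,
        3.84516141e-03, -1.75942951e-06]), 'tcp_pos': array([0.18784613, 0.59545897, 0.2474075 ]), 'tool_rot': array([ 1.52287494e-01,  9.88335745e-01, -9.34017887e-04, -3.19575858e-04]), 'force': array([-0.85820173,  0.14920872,  0.18986327]), 'ft_torque': array([ 0.01250142,  0.00368614, -0.00546334]), 'gripper_force': 0.0, 'finger_gap': 0.9985223913509517}
```

View pics/top0.png

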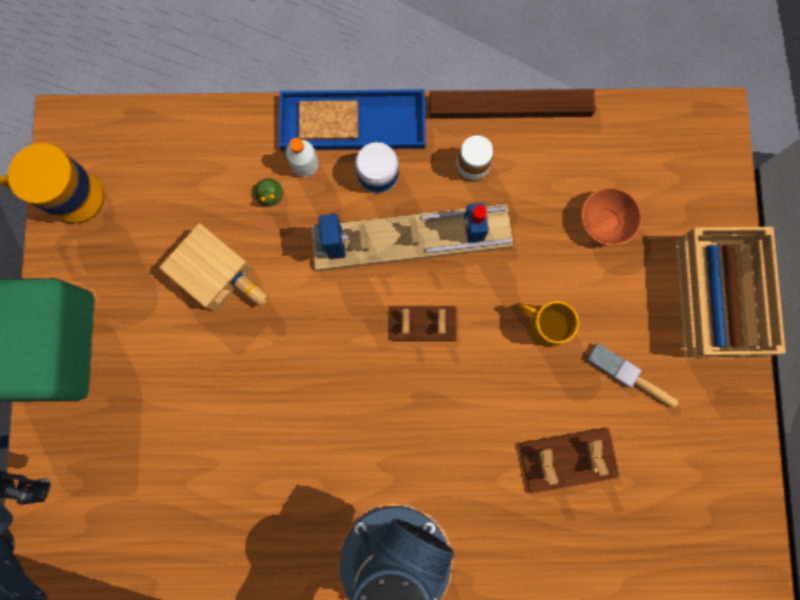

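View pics/side0.png

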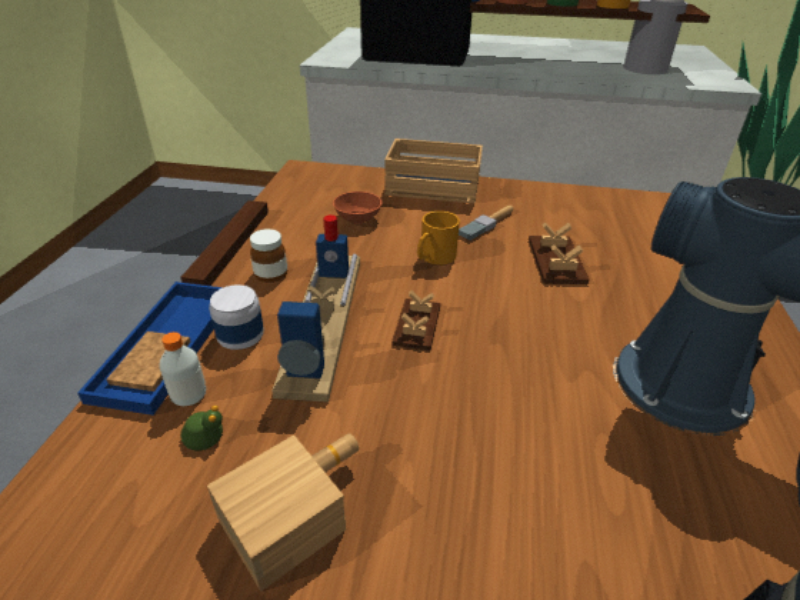

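The top view shows:
- **Rung:** it sticks out of the rack at about (252,290).
- **Rests:** there are two, at (422,323), about 67 px or 130 mm long, and at (568,460), about 95 px. The small one at (422,323) is the right one.
- **Stand:** headstock at (331,236), red knob at (479,212).
- **Things that could be mistaken for the rung:** the spare in the rack at (238,280), the crate rods at (715,295) and the dark bar at (510,103).

Next I measure from the depth and check in one close crop.

```bash
cat > meas.py <<'E'
from h import *
s=load('top'); W=cloud(s); im=s['image']
hsv=cv2.cvtColor(im,cv2.COLOR_BGR2HSV)
def box(name,x0,y0,x1,y1,lo,hi,m=None):
    a=[int(k*.7) for k in(x0,y0,x1,y1)]
    M=np.zeros(W.shape[:2],bool); M[a[1]:a[3],a[0]:a[2]]=1
    M&=(W[...,2]>lo)&(W[...,2]<hi)
    if m is not None: M&=m
    p=W[M]; r=cv2.minAreaRect(p[:,:2].astype(np.float32)*1000)
    print(name,len(p),'rect',np.round(r[0],1),np.round(r[1],1),round(r[2],1),'med',np.median(p,0).round(4),'zmax',p[:,2].max().round(4)); return p
box('table',380,370,480,420,-.02,.02)
box('racktop',150,215,250,320,.068,.085)
p=box('rung',215,270,275,315,.035,.06)
box('restbase',380,300,465,348,.005,.022)
box('restV',380,300,465,348,.035,.06)
box('rest all',380,300,465,348,.005,.06)
box('bigrest',510,420,630,500,.005,.02)
box('standbase',305,200,520,275,.013,.03)
box('standV',345,215,425,255,.045,.09)
box('head',305,200,350,265,.14,.16)
red=((hsv[...,0]<8)|(hsv[...,0]>172))&(hsv[...,1]>180)
box('knob',455,195,500,240,.14,.16,red)
box('tailblk',455,195,500,250,.08,.112)
c=im[140:225,105:205]; cv2.imwrite('pics/c1.png',cv2.resize(c,(800,600)[:2] if 0 else (700,595),interpolation=cv2.INTER_CUBIC))
E
python3 meas.py
```

```text
table 2443 rect [312.8 -72.5] [195.1  94.9] 89.3 med [ 3.124e-01 -7.140e-02  2.000e-04] zmax 0.0114
racktop 1798 rect [563.3 360.9] [122.4 113.9] 49.8 med [0.5622 0.3603 0.0746] zmax 0.0845
rung 295 rect [501.1 292.2] [76.  90.3] 49.2 med [0.5206 0.2772 0.0497] zmax 0.0595
restbase 984 rect [451.7 -58.6] [165.   88.5] 89.4 med [ 0.4507 -0.0639  0.01  ] zmax 0.0219
restV 117 rect [453.8 -62.3] [80.7 45.2] 89.3 med [ 0.458  -0.0332  0.0436] zmax 0.0551
rest all 1145 rect [451.7 -58.6] [165.   88.5] 89.4 med [ 0.4519 -0.0636  0.0106] zmax 0.0551
bigrest 1973 rect [ 185.9 -340.7] [232.7 147.9] 89.2 med [ 0.185  -0.3381  0.0134] zmax 0.0199
standbase 3183 rect [627.8 -41.4] [ 92.1 400.2] 6.4 med [ 0.6233 -0.0463  0.0201] zmax 0.03
standV 159 rect [620.5  21. ] [ 48.1 147.8] 7.9 med [0.6232 0.0479 0.0646] zmax 0.0832
head 293 rect [611.1 110.6] [59.3 35.3] 7.2 med [0.6099 0.1108 0.1493] zmax 0.1567
knob 72 rect [ 640.9 -164.7] [24.  21.6] 13.8 med [ 0.6404 -0.1649  0.1493] zmax 0.1549
tailblk 209 rect [ 640.5 -161.4] [59.7 44.5] 8.5 med [ 0.6283 -0.1606  0.1034] zmax 0.1112
```

View pics/c1.png

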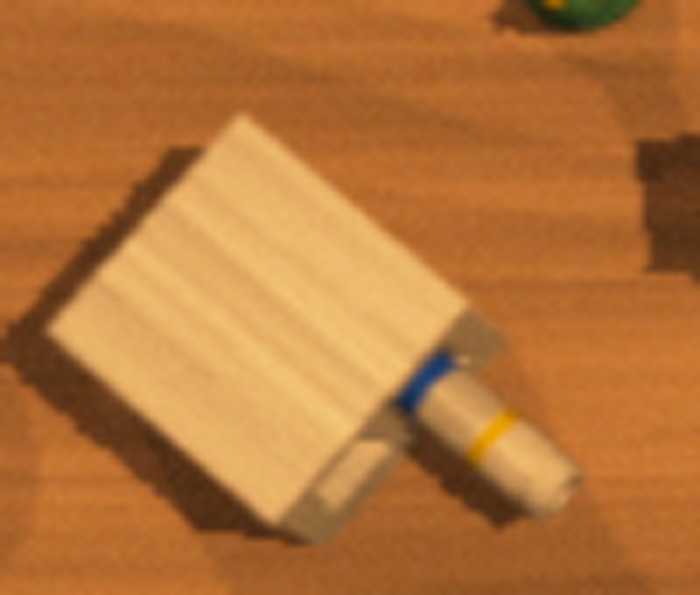

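The crop confirms the choice: a pale rod with a mustard ring and a blue band at the mouth, its end at crop (560,495). One refinement gives the rung axis, the rest and the stand pose.

```bash
cat > m2.py <<'E'
from h import *
s=load('top'); W=cloud(s); P=W.reshape(-1,3); H=cv2.cvtColor(s['image'],cv2.COLOR_BGR2HSV).reshape(-1,3)
def loc(P,o,deg):
    a=np.radians(deg);R=np.array([[np.cos(a),np.sin(a)],[-np.sin(a),np.cos(a)]]); return (P[:,:2]-o)@R.T
L=loc(P,[.5801,.3467],49.8); z=P[:,2]
m=(L[:,0]<-.068)&(L[:,0]>-.15)&(abs(L[:,1])<.03)&(z>.03)&(z<.06)
l=L[m]; print('rung n',m.sum(),'x',l[:,0].min(),l[:,0].max(),'y',l[:,1].min(),l[:,1].max(),'ztop',np.percentile(z[m],95))
for a in np.arange(-.135,-.065,.01):
    k=(l[:,0]>a)&(l[:,0]<a+.01)
    if k.any(): print(round(a,3),l[k,1].min().round(4),l[k,1].max().round(4),z[m][k].max().round(4))
# rest
m=(abs(P[:,0]-.452)<.06)&(abs(P[:,1]+.06)<.1)
b=m&(abs(z-.01)<.006)&(H[:,2]<95)
r=cv2.minAreaRect(P[b][:,:2].astype(np.float32)*1000); print('restbase',b.sum(),r)
v=m&(z>.025)&(z<.056)
for sgn in(1,-1):
    k=v&((P[:,1]+.06)*sgn>0); print('V',k.sum(),P[k].min(0).round(4),P[k].max(0).round(4),P[k].mean(0).round(4))
    for a in(.43,.44,.45,.46,.47):
        kk=k&(abs(P[:,0]-a)<.005)
        if kk.any(): print('   ',a,kk.sum(),P[kk].mean(0).round(4), z[kk].max().round(4))
g=(P[:,1]>.5)&(z>.1); print('tall left',P[g].min(0),P[g].max(0))
E
python3 m2.py
```

```text
rung n 232 x -0.13078139460248642 -0.06816767540648888 y -0.01370903293427157 0.013955250980110362 ztop 0.05618037915124095
-0.135 -0.0127 0.0127 0.0559
-0.125 -0.0137 0.0139 0.0573
-0.115 -0.0123 0.0135 0.0577
-0.105 -0.0133 0.0128 0.0582
-0.095 -0.0137 0.014 0.0587
-0.085 -0.0129 0.0128 0.0583
-0.075 -0.0136 0.0118 0.0579
restbase 419 ((449.52789306640625, -56.89161682128906), (128.73843383789062, 64.70653533935547), 87.8753662109375)
V 81 [ 0.4317 -0.0333  0.0256] [ 0.477  -0.0218  0.0548] [ 0.4549 -0.0274  0.0413]
    0.43 10 [ 0.4332 -0.0273  0.0478] 0.0527
    0.44 15 [ 0.4406 -0.0274  0.0435] 0.05
    0.45 11 [ 0.4496 -0.0267  0.0327] 0.0387
    0.46 20 [ 0.4597 -0.0276  0.0348] 0.0422
    0.47 20 [ 0.4694 -0.0277  0.0462] 0.0531
V 72 [ 0.4308 -0.1027  0.0253] [ 0.4759 -0.0915  0.0551] [ 0.4537 -0.0974  0.0399]
    0.43 8 [ 0.4323 -0.0974  0.0484] 0.0551
    0.44 14 [ 0.44   -0.097   0.0398] 0.045
    0.45 14 [ 0.4498 -0.0976  0.0337] 0.0392
    0.46 18 [ 0.4604 -0.0975  0.036 ] 0.0435
    0.47 15 [ 0.4693 -0.0976  0.0448] 0.0546
tall left [0.15298501 0.51780581 0.10002514] [0.77640094 0.73158829 0.36902184]
```

```bash
python3 -m crank '[{"dp":[0.2,-1,0],"angular":[0,0,-8.05]},{"dp":[0.2,-1,0],"angular":[0,0,-8.05]},{"dp":[0.2,-1,0],"angular":[0,0,-8.05]},{"dp":[0.2,-1,0],"angular":[0,0,-8.05]},{"dp":[1,-0.68,-0.2],"angular":[0,0,-8.05]},{"dp":[1,-0.68,-0.2],"angular":[0,0,-8.05]},{"dp":[1,-0.68,-0.2],"angular":[0,0,-8.05]},{"dp":[1,-0.68,-0.2],"angular":[0,0,-8.05]},{"dp":[1,-0.68,-0.2],"angular":[0,0,-8.05]},{"dp":[1,-0.68,-0.2],"angular":[0,0,-8.05]},{"dp":[1,-0.68,-0.2],"angular":[0,0,-8.05]},{"dp":[1,-0.68,-0.2],"angular":[0,0,-8.05]},{"dp":[1,-0.68,-0.2],"angular":[0,0,-8.05]},{"dp":[1,-0.68,-0.2],"angular":[0,0,-8.05]},{"dp":[0,0,-0.5],"angular":[0,0,0]},{"dp":[0,0,0],"angular":[0,0,0]}]' 0
cat > st.py <<'E'
from h import *
import sys
from scipy.spatial.transform import Rotation as R
s=sense(); M=R.from_quat(s['tool_rot']).as_matrix()
y=np.degrees(np.arctan2(M[1,1],M[0,1])); p=s['tcp_pos']
print('t',s['t'],'tcp',p.round(4),'yaw_y',y.round(2),'zaxis',M[:,2].round(4),'F',s['force'].round(1),'gap',round(s['finger_gap'],3),'gf',round(s['gripper_force'],1),'q',s['q'].round(2))
if len(sys.argv)>4:
    g=[float(a) for a in sys.argv[1:5]]
    d=(g[3]-y+90)%180-90
    print('units',((np.array(g[:3])-p)/.03).round(3),'turn',d.round(2), 'tilt fix rotvec deg', np.degrees(np.cross(M[:,2],[0,0,-1])).round(2))
E
python3 st.py .5156 .2703 .037 -40.2
```

```text
t: 1.7
tcp_pos: [0.5114, 0.2706, 0.1711]
tool_rot: [0.908, 0.42, -0.003, -0.0]
force: [-0.1, 0.7, 0.2]
finger_gap: 1.004
gripper_force: 0.0
t 1.7 tcp [0.5114 0.2706 0.1711] yaw_y -40.34 zaxis [-0.005  -0.0014 -1.    ] F [-0.1  0.7  0.2] gap 1.004 gf 0.0 q [0.29 0.57 1.62 0.   0.96 1.  ]
units [ 0.14  -0.008 -4.471] turn 0.14 tilt fix rotvec deg [ 0.08 -0.28  0.  ]
```

```bash
python3 -m crank '[{"dp":[0.14,0,-1],"angular":[0,0,0]},{"dp":[0,0,-1],"angular":[0,0,0]},{"dp":[0,0,-1],"angular":[0,0,0]},{"dp":[0,0,-0.8],"angular":[0,0,0]},{"dp":[0,0,-0.4],"angular":[0,0,0]},{"dp":[0,0,-0.27],"angular":[0,0,0]},{"dp":[0,0,0],"angular":[0,0,0]},{"dp":[0,0,0],"angular":[0,0,0]}]' 0; python3 st.py .5156 .2703 .037 -40.2
python3 - <<'E'
from h import *
s=snap('top');cv2.imwrite('pics/c2.png',cv2.resize(s['image'][130:250,100:260],(800,600),interpolation=cv2.INTER_CUBIC))
E
```

```text
t: 2.5
tcp_pos: [0.5169, 0.2724, 0.0401]
tool_rot: [0.907, 0.421, 0.001, 0.0]
force: [0.2, 0.6, -0.9]
finger_gap: 0.999
gripper_force: 0.0
t 2.5 tcp [0.5169 0.2724 0.0401] yaw_y -40.2 zaxis [ 1.5e-03  5.0e-04 -1.0e+00] F [ 0.2  0.6 -0.9] gap 0.999 gf 0.0 q [0.29 0.77 1.68 0.   0.69 1.  ]
units [-0.042 -0.07  -0.104] turn -0.0 tilt fix rotvec deg [-0.03  0.09  0.  ]
```

View pics/c2.png

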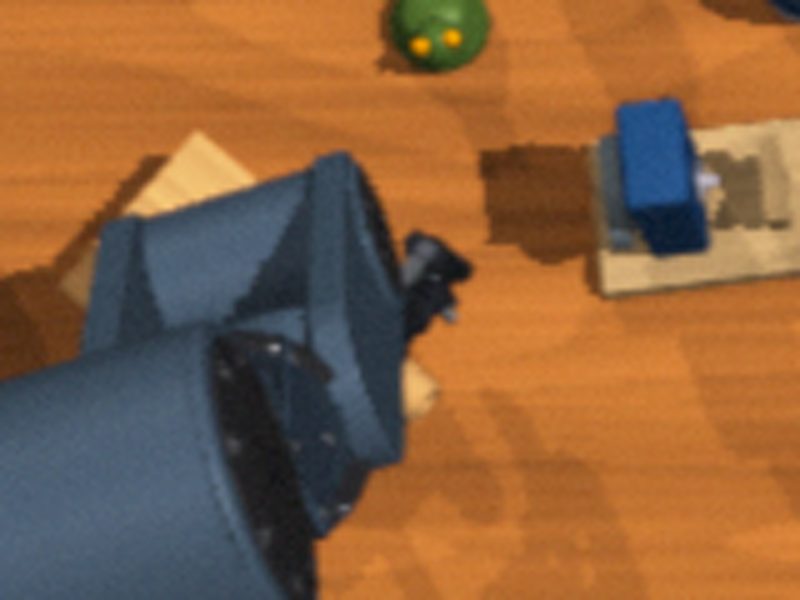

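The arm hides the grasp from above; the rung's end shows at (420,390), just in front of the gripper, as expected. I'll close on it.

```bash
python3 -m crank '[{"dp":[0,-0.03,-0.1],"angular":[0,0,0]},{"dp":[0,0,0],"angular":[0,0,0]},{"dp":[0,0,0],"angular":[0,0,0]},{"dp":[0,0,0],"angular":[0,0,0]},{"dp":[0,0,0],"angular":[0,0,0]},{"dp":[0,0,0],"angular":[0,0,0]},{"dp":[0,0,0],"angular":[0,0,0]},{"dp":[0,0,0],"angular":[0,0,0]}]' 1 60; python3 st.py .5156 .2703 .037 -40.2
```

```text
t: 3.35
tcp_pos: [0.5164, 0.2711, 0.0363]
tool_rot: [0.907, 0.421, 0.0, 0.0]
force: [-1.0, -0.8, 2.0]
finger_gap: 0.313
gripper_force: 58.8
t 3.35 tcp [0.5164 0.2711 0.0363] yaw_y -40.22 zaxis [ 1.e-04  0.e+00 -1.e+00] F [-1.  -0.8  2. ] gap 0.313 gf 58.8 q [ 0.29  0.78  1.68 -0.    0.68  0.99]
units [-0.026 -0.026  0.022] turn 0.02 tilt fix rotvec deg [-0.    0.01  0.  ]
```

```bash
python3 -m crank '[{"dp":[-0.19,-0.23,0.03],"angular":[0,0,0]},{"dp":[-0.39,-0.46,0],"angular":[0,0,0]},{"dp":[-0.39,-0.46,0],"angular":[0,0,0]},{"dp":[-0.39,-0.46,0],"angular":[0,0,0]},{"dp":[-0.39,-0.46,0],"angular":[0,0,0]},{"dp":[-0.39,-0.46,0],"angular":[0,0,0]},{"dp":[-0.39,-0.46,0],"angular":[0,0,0]},{"dp":[-0.39,-0.46,0],"angular":[0,0,0]},{"dp":[0,0,0],"angular":[0,0,0]},{"dp":[0,0,0.5],"angular":[0,0,0]},{"dp":[0,0,1],"angular":[0,0,0]},{"dp":[0,0,1],"angular":[0,0,0]},{"dp":[0,0,0.8],"angular":[0,0,0]},{"dp":[0,0,0],"angular":[0,0,0]},{"dp":[0,0,0],"angular":[0,0,0]}]' 1 60; python3 st.py .4535 -.0625 .15 0
python3 - <<'E'
from h import *
s=snap('side');cv2.imwrite('pics/s2.png',cv2.resize(s['image'][120:420],(800,429),interpolation=cv2.INTER_CUBIC)); snap('top')
E
```

```text
t: 4.85
tcp_pos: [0.4291, 0.1679, 0.1364]
tool_rot: [0.907, 0.421, 0.001, 0.0]
force: [-0.5, 0.3, -1.7]
finger_gap: 0.304
gripper_force: 59.1
t 4.85 tcp [0.4291 0.1679 0.1364] yaw_y -40.2 zaxis [ 1.5e-03  2.0e-04 -1.0e+00] F [-0.5  0.3 -1.7] gap 0.304 gf 59.1 q [0.13 0.5  1.94 0.   0.7  0.83]
units [ 0.814 -7.679  0.455] turn 40.2 tilt fix rotvec deg [-0.01  0.08  0.  ]
```

View pics/s2.png

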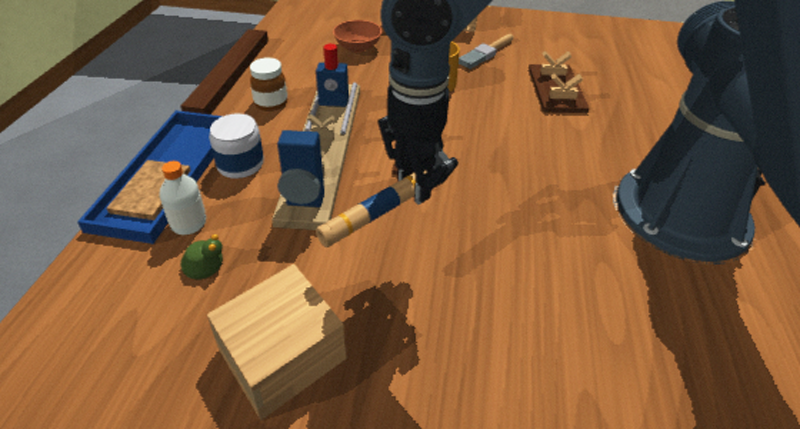

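```bash
cat > inhand.py <<'E'
from h import *
from scipy.spatial.transform import Rotation as R
import sys
# rung dir given yaw deg from the tcp
t=sense(); p=t['tcp_pos']; M=R.from_quat(t['tool_rot']).as_matrix()
yaw=np.arctan2(M[1,1],M[0,1])+np.pi/2; d=np.array([np.cos(yaw),np.sin(yaw),0]); n=np.array([-d[1],d[0],0])
for name in ('side','top'):
    s=load(name); W=cloud(s).reshape(-1,3); D=W-p
    a,b,c=D@d,D@n,D[:,2]
    m=(a>.025)&(a<.2)&(abs(b)<.025)&(abs(c)<.035)
    print(name,m.sum(), 'far end a', np.sort(a[m])[-5:].round(4) if m.sum()>5 else '')
    for lo in np.arange(.03,.17,.02):
        k=m&(a>=lo)&(a<lo+.02)
        if k.sum()>6: print(round(lo+.01,3),k.sum(),'b',b[k].min().round(4),b[k].max().round(4),'ctop',c[k].max().round(4),'cmin',c[k].min().round(4))
    H=cv2.cvtColor(s['image'],cv2.COLOR_BGR2HSV).reshape(-1,3); k=m&(abs(H[:,0].astype(int)-110)<15)&(H[:,1]>130)
    if k.any(): print('blue a',np.percentile(a[k],[2,98]).round(4))
E
python3 inhand.py
```

```text
side 1051 far end a [0.1542 0.1542 0.1542 0.1543 0.1543]
0.04 138 b -0.01 0.0153 ctop 0.0167 cmin -0.0068
0.06 146 b -0.0092 0.0153 ctop 0.0165 cmin -0.0055
0.08 152 b -0.0088 0.0152 ctop 0.0164 cmin -0.0063
0.1 158 b -0.0094 0.0151 ctop 0.0165 cmin -0.0067
0.12 167 b -0.0098 0.0154 ctop 0.0171 cmin -0.0068
0.14 179 b -0.0082 0.0153 ctop 0.0169 cmin -0.0085
0.16 77 b -0.0104 0.0141 ctop 0.0155 cmin -0.0103
blue a [0.0403 0.085 ]
top 101 far end a [0.1477 0.1477 0.1488 0.1489 0.1497]
0.12 34 b -0.0134 0.0058 ctop 0.0215 cmin 0.0019
0.14 67 b -0.0137 0.0122 ctop 0.021 cmin 0.0008
```

```bash
python3 -m crank '[{"dp":[0.03,-0.4,0],"angular":[0,0,3.3]},{"dp":[0.07,-0.85,0],"angular":[0,0,3.3]},{"dp":[0.07,-0.85,0],"angular":[0,0,3.3]},{"dp":[0.07,-0.85,0],"angular":[0,0,3.3]},{"dp":[0.07,-0.85,0],"angular":[0,0,3.3]},{"dp":[0.07,-0.85,0],"angular":[0,0,3.3]},{"dp":[0.07,-0.85,0],"angular":[0,0,3.3]},{"dp":[0.07,-0.85,0],"angular":[0,0,3.3]},{"dp":[0.07,-0.85,0],"angular":[0,0,3.3]},{"dp":[0.07,-0.85,0],"angular":[0,0,3.3]},{"dp":[0.07,-0.85,0],"angular":[0,0,3.3]},{"dp":[0.07,-0.85,-0.5],"angular":[0,0,3.3]},{"dp":[0,0,0],"angular":[0,0,0]},{"dp":[0,0,0],"angular":[0,0,0]}]'; python3 st.py .4535 -.1245 .049 -1
python3 -c "
from h import *
snap('side');s=snap('top');cv2.imwrite('pics/t3.png',cv2.resize(s['image'][180:270,230:350],(800,600),interpolation=cv2.INTER_CUBIC))"; python3 inhand.py
```

```text
t: 6.35
tcp_pos: [0.4518, -0.1247, 0.1198]
tool_rot: [0.712, 0.702, -0.0, -0.002]
force: [0.3, -0.0, -1.6]
finger_gap: 0.306
gripper_force: 59.1
t 6.35 tcp [ 0.4518 -0.1247  0.1198] yaw_y -0.75 zaxis [-0.0032  0.002  -1.    ] F [ 0.3 -0.  -1.6] gap 0.306 gf 59.1 q [-0.51  0.54  1.93  0.    0.67 -0.5 ]
units [ 0.058  0.006 -2.359] turn -0.25 tilt fix rotvec deg [-0.12 -0.18 -0.  ]
side 437 far end a [0.1543 0.1547 0.1547 0.1548 0.155 ]
0.04 47 b -0.0122 0.014 ctop 0.0139 cmin 0.0012
0.06 54 b -0.0131 0.0134 ctop 0.0142 cmin -0.0027
0.08 54 b -0.0138 0.0137 ctop 0.014 cmin -0.0017
0.1 57 b -0.0136 0.0138 ctop 0.0154 cmin -0.002
0.12 59 b -0.014 0.0136 ctop 0.0142 cmin 0.0
0.14 88 b -0.0129 0.0137 ctop 0.0146 cmin -0.0097
0.16 67 b -0.0125 0.0135 ctop 0.014 cmin -0.014
blue a [0.0403 0.0827]
top 0 far end a
```

View pics/t3.png

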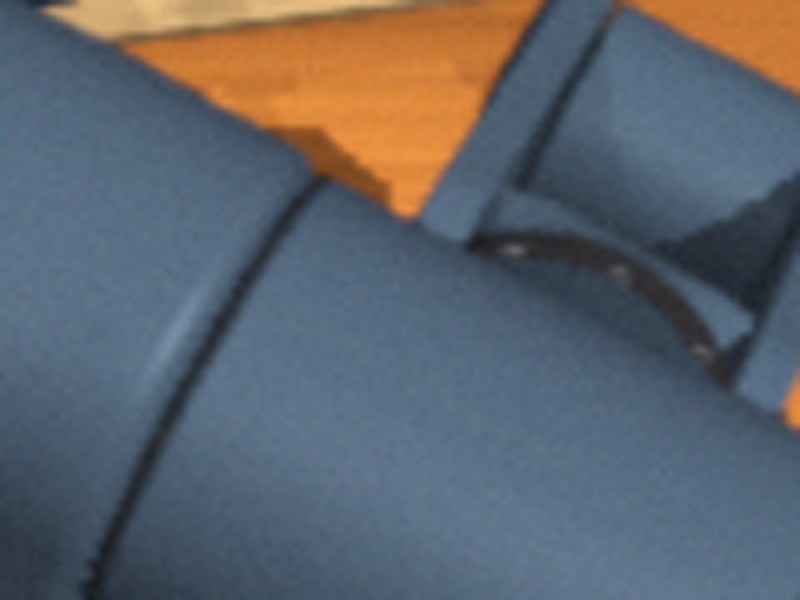

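```bash
python3 -m crank '[{"dp":[0.06,0,-0.6],"angular":[0,0,0]},{"dp":[0,0,-0.8],"angular":[0,0,0]},{"dp":[0,0,-0.4],"angular":[0,0,0]},{"dp":[0,0,-0.2],"angular":[0,0,0]},{"dp":[0,0,-0.15],"angular":[0,0,0]},{"dp":[0,0,-0.1],"angular":[0,0,0]},{"dp":[0,0,-0.1],"angular":[0,0,0]},{"dp":[0,0,0],"angular":[0,0,0]},{"dp":[0,0,0],"angular":[0,0,0]}]'; python3 st.py .4535 -.1245 .049 -1
python3 -c "
from h import *
s=snap('side');cv2.imwrite('pics/s4.png',cv2.resize(s['image'][170:260,240:360],(800,600),interpolation=cv2.INTER_CUBIC))"; python3 inhand.py
```

```text
t: 7.35
tcp_pos: [0.4547, -0.125, 0.0509]
tool_rot: [0.711, 0.703, 0.0, 0.0]
force: [0.0, -0.4, -1.5]
finger_gap: 0.309
gripper_force: 59.1
t 7.35 tcp [ 0.4547 -0.125   0.0509] yaw_y -0.63 zaxis [ 5.e-04 -3.e-04 -1.e+00] F [ 0.  -0.4 -1.5] gap 0.309 gf 59.1 q [-0.51  0.69  1.96  0.    0.5  -0.49]
units [-0.039  0.018 -0.063] turn -0.37 tilt fix rotvec deg [0.02 0.03 0.  ]
side 531 far end a [0.1544 0.1544 0.1549 0.1552 0.1566]
0.04 82 b -0.0216 0.0223 ctop 0.0149 cmin -0.0338
0.06 54 b -0.0138 0.0136 ctop 0.015 cmin -0.004
0.08 56 b -0.0134 0.0138 ctop 0.0157 cmin -0.0018
0.1 115 b -0.0223 0.0234 ctop 0.0154 cmin -0.0349
0.12 55 b -0.0129 0.0138 ctop 0.0148 cmin -0.0015
0.14 85 b -0.0126 0.014 ctop 0.0146 cmin -0.0093
0.16 62 b -0.0129 0.0137 ctop 0.0133 cmin -0.0135
blue a [0.0401 0.084 ]
top 0 far end a
```

View pics/s4.png

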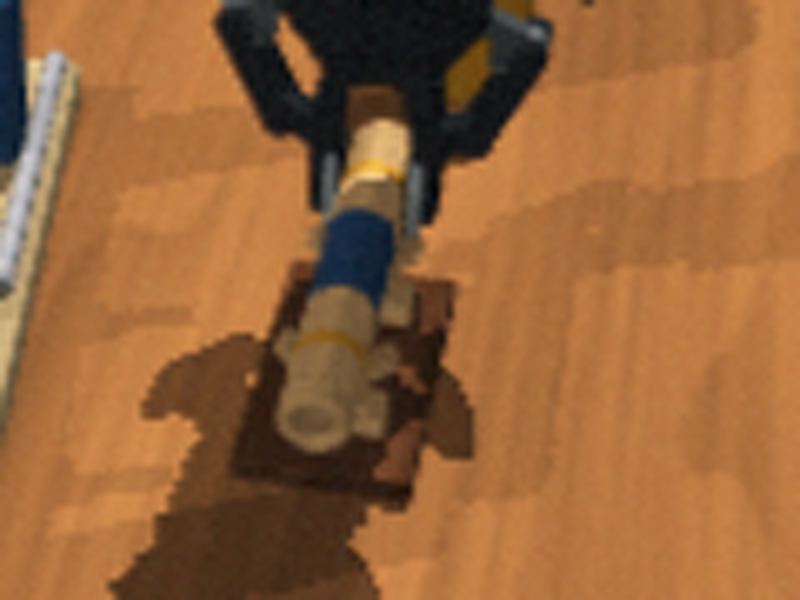

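The rung sits over both notches, centred to about 0.5 mm. I'll lower it in small steps until it touches.

```bash
python3 -m crank '[{"dp":[0,0,-0.03],"angular":[0,0,0]},{"dp":[0,0,-0.03],"angular":[0,0,0]},{"dp":[0,0,0],"angular":[0,0,0]},{"dp":[0,0,0],"angular":[0,0,0]}]'; python3 st.py |cut -c1-200;  python3 -m crank '[{"dp":[0,0,-0.03],"angular":[0,0,0]},{"dp":[0,0,0],"angular":[0,0,0]},{"dp":[0,0,0],"angular":[0,0,0]}]'
```

```text
t: 7.8
tcp_pos: [0.4545, -0.1249, 0.0488]
tool_rot: [0.711, 0.703, -0.0, -0.0]
force: [0.3, -0.1, -0.6]
finger_gap: 0.309
gripper_force: 59.1
t 7.8 tcp [ 0.4545 -0.1249  0.0488] yaw_y -0.62 zaxis [-1.e-04  1.e-04 -1.e+00] F [ 0.3 -0.1 -0.6] gap 0.309 gf 59.1 q [-0.51  0.69  1.96 -0.    0.49 -0.5 ]
t: 8.1
tcp_pos: [0.4545, -0.125, 0.0482]
tool_rot: [0.711, 0.703, -0.0, 0.0]
force: [-2.1, -1.1, 5.4]
finger_gap: 0.31
gripper_force: 59.7
```

```bash
python3 -m crank '[{"dp":[0,0,0],"angular":[0,0,0]},{"dp":[0,0,0],"angular":[0,0,0]},{"dp":[0,0,0],"angular":[0,0,0]},{"dp":[0,0,0],"angular":[0,0,0]},{"dp":[0,0,0],"angular":[0,0,0]},{"dp":[0,0,0.5],"angular":[0,0,0]},{"dp":[0,0,1],"angular":[0,0,0]},{"dp":[0,0,0.5],"angular":[0,0,0]},{"dp":[0,1,0],"angular":[0,0,0]},{"dp":[0,1,0],"angular":[0,0,0]},{"dp":[0,0.07,0],"angular":[0,0,0]},{"dp":[0,0,0],"angular":[0,0,0]},{"dp":[0,0,0],"angular":[0,0,0]}]' 0; python3 st.py .4545 -.063 .048 -0.63
python3 -c "
from h import *
snap('side')
P=cloud(load('side')).reshape(-1,3); m=(abs(P[:,0]-.4545)<.03)&(abs(P[:,1]+.063)<.12)&(P[:,2]>.052)&(P[:,2]<.075)
print(m.sum(),P[m].min(0),P[m].max(0))
for y in np.arange(-.16,.03,.02):
  k=m&(abs(P[:,1]-y)<.01)
  if k.any(): print(y.round(3),k.sum(),P[k][:,0].min().round(4),P[k][:,0].max().round(4),np.percentile(P[k][:,2],97).round(4))
"
```

```text
t: 9.4
tcp_pos: [0.455, -0.0635, 0.1079]
tool_rot: [0.711, 0.703, 0.0, 0.0]
force: [0.3, 0.1, 0.5]
finger_gap: 0.999
gripper_force: 0.0
t 9.4 tcp [ 0.455  -0.0635  0.1079] yaw_y -0.63 zaxis [ 8.e-04 -5.e-04 -1.e+00] F [0.3 0.1 0.5] gap 0.999 gf 0.0 q [-0.38  0.56  1.96 -0.    0.62 -0.37]
units [-0.017  0.016 -1.996] turn -0.0 tilt fix rotvec deg [0.03 0.04 0.  ]
447 [ 0.44031229 -0.15016749  0.05209695] [0.46927543 0.02967521 0.06454409]
-0.16 2 0.4501 0.4556 0.0608
-0.14 37 0.4403 0.467 0.0623
-0.12 42 0.4413 0.4663 0.0623
-0.1 43 0.4411 0.4674 0.063
-0.08 45 0.4408 0.4667 0.0629
-0.06 50 0.4409 0.468 0.0631
-0.04 52 0.442 0.4676 0.0627
-0.02 50 0.4427 0.469 0.0628
-0.0 56 0.4435 0.4686 0.0632
0.02 70 0.4425 0.4693 0.063
```

The rung lies in the notches with its axis at about z 0.050 and its ends at y −0.150 and +0.030. Now I regrasp it in the middle.

```bash
python3 -m crank '[{"dp":[0,0.05,-0.8],"angular":[0,0,0]},{"dp":[0,0,-0.7],"angular":[0,0,0]},{"dp":[0,0,-0.4],"angular":[0,0,0]},{"dp":[0,0,-0.1],"angular":[0,0,0]},{"dp":[0,0,0],"angular":[0,0,0]},{"dp":[0,0,0],"angular":[0,0,0]}]' 0;python3 -m crank '[{"dp":[0,0,0],"angular":[0,0,0]},{"dp":[0,0,0],"angular":[0,0,0]},{"dp":[0,0,0],"angular":[0,0,0]},{"dp":[0,0,0],"angular":[0,0,0]},{"dp":[0,0,0],"angular":[0,0,0]},{"dp":[0,0,0],"angular":[0,0,0]},{"dp":[0,0,0],"angular":[0,0,0]}]' 1 60; python3 -m crank '[{"dp":[0,0,0.2],"angular":[0,0,0]},{"dp":[0,0,0.5],"angular":[0,0,0]},{"dp":[0,0,1],"angular":[0,0,0]},{"dp":[0,0,1],"angular":[0,0,0]},{"dp":[0,0,1],"angular":[0,0,0]},{"dp":[0,0,0],"angular":[0,0,0]}]'
cat > stand.py <<'E'
from h import *
# refine stand pose from initial top picture (saved)
E
python3 -c "
from h import *
snap('side');snap('top')
W=cloud(load('top'));im=load('top')['image'];P=W.reshape(-1,3)
o=np.array([.6228,.0033])
m=(abs(P[:,2]-.15)<.008)&(abs(P[:,0]-.611)<.05)&(abs(P[:,1]-.11)<.05)
r=cv2.minAreaRect(P[m][:,:2].astype(np.float32)*1000);print('head',m.sum(),r)
m=(abs(P[:,2]-.02)<.008)&(abs(P[:,0]-.628)<.09)&(abs(P[:,1]+.04)<.25)
r=cv2.minAreaRect(P[m][:,:2].astype(np.float32)*1000);print('base',m.sum(),r)
H=cv2.cvtColor(im,cv2.COLOR_BGR2HSV).reshape(-1,3)
for n in('top','side'):
  s=load(n);P=cloud(s).reshape(-1,3);H=cv2.cvtColor(s['image'],cv2.COLOR_BGR2HSV).reshape(-1,3)
  m=((H[:,0]<8)|(H[:,0]>172))&(H[:,1]>180)&(abs(P[:,0]-.64)<.05)&(abs(P[:,1]+.165)<.06)&(P[:,2]>.1)
  print(n,'knob',m.sum(),P[m].min(0).round(4),P[m].max(0).round(4))
"; python3 st.py .6228 .0033 .15 6.5
```

```text
t: 10.05
tcp_pos: [0.4549, -0.0618, 0.0483]
tool_rot: [0.711, 0.703, 0.0, 0.0]
force: [0.6, -0.7, 0.0]
finger_gap: 0.999
gripper_force: 0.0
t: 10.75
tcp_pos: [0.4544, -0.0613, 0.0484]
tool_rot: [0.711, 0.703, -0.0, 0.0]
force: [-1.2, -0.7, 5.6]
finger_gap: 0.311
gripper_force: 58.6
t: 11.35
tcp_pos: [0.4566, -0.0619, 0.1622]
tool_rot: [0.711, 0.703, 0.002, 0.004]
force: [0.3, 0.6, -1.1]
finger_gap: 0.306
gripper_force: 59.1
head 288 ((611.0185546875, 110.51314544677734), (58.4034538269043, 35.169410705566406), 6.101210594177246)
base 3021 ((627.665283203125, -41.39007568359375), (91.71435546875, 400.57110595703125), 6.0623040199279785)
top knob 98 [ 0.6285 -0.1769  0.1104] [ 0.6525 -0.1534  0.156 ]
side knob 151 [ 0.6308 -0.1735  0.1039] [ 0.6553 -0.1474  0.1507]
t 11.45 tcp [ 0.4546 -0.0613  0.1594] yaw_y -0.61 zaxis [ 1.2e-03 -5.0e-04 -1.0e+00] F [ 0.3  0.6 -1.5] gap 0.308 gf 59.1 q [-0.38  0.46  1.93  0.    0.76 -0.37]
units [ 5.608  2.152 -0.312] turn 7.11 tilt fix rotvec deg [0.03 0.07 0.  ]
```

```bash
python3 -m crank '[{"dp":[0.2,0.4,0],"angular":[0,0,1.7]},{"dp":[0.6,0.5,0],"angular":[0,0,1.7]},{"dp":[0.8,0.52,0],"angular":[0,0,1.7]},{"dp":[0.9,0,0],"angular":[0,0,1.7]},{"dp":[0.9,0,0],"angular":[0,0,0]},{"dp":[0.9,0,0],"angular":[0,0,0]},{"dp":[0.8,0,0],"angular":[0,0,0]},{"dp":[0.5,0,0],"angular":[0,0,0]},{"dp":[0.08,0,0],"angular":[0,0,0]},{"dp":[0,0,0],"angular":[0,0,0]},{"dp":[0,0,0],"angular":[0,0,0]}]'; python3 st.py .6252 -.0186 .073 6.2
cat > rs.py <<'E'
from h import *
# points in stand frame from side/top near the rung
import sys
o=np.array([.6228,.0033]);a=np.radians(6.2);x=np.array([np.cos(a),np.sin(a)]);y=np.array([-np.sin(a),np.cos(a)])
zc=float(sys.argv[1])
for n in('side','top'):
    s=snap(n);P=cloud(s).reshape(-1,3);D=P[:,:2]-o;u,v=D@x,D@y
    m=(abs(u)<.025)&(abs(P[:,2]-zc)<.02)&(abs(v)<.2)
    print(n,'v range',np.sort(v[m])[:2].round(4),np.sort(v[m])[-2:].round(4))
    H=cv2.cvtColor(s['image'],cv2.COLOR_BGR2HSV).reshape(-1,3);k=m&(abs(H[:,0].astype(int)-110)<15)&(H[:,1]>130)&(abs(v)<.075)
    if k.any(): print(' blue v',np.percentile(v[k],[1,99]).round(4))
    for c in np.arange(-.14,.15,.02):
        k=m&(abs(v-c)<.01)
        if k.sum()>8: print('  ',c.round(2),k.sum(),'u',u[k].min().round(4),u[k].max().round(4),'z',P[k,2].min().round(4),P[k,2].max().round(4))
E
python3 rs.py .16
```

```text
t: 12.55
tcp_pos: [0.6232, -0.018, 0.1577]
tool_rot: [0.668, 0.744, -0.001, -0.002]
force: [-0.1, -0.6, -1.0]
finger_gap: 0.308
gripper_force: 59.2
t 12.55 tcp [ 0.6232 -0.018   0.1577] yaw_y 6.21 zaxis [-3.7e-03  8.0e-04 -1.0e+00] F [-0.1 -0.6 -1. ] gap 0.308 gf 59.2 q [-0.21  0.64  1.51  0.    1.   -0.32]
units [ 0.066 -0.019 -2.822] turn -0.01 tilt fix rotvec deg [-0.05 -0.21 -0.  ]
side v range [-0.1706 -0.1672] [0.1302 0.1305]
 blue v [-0.0435 -0.0006]
   -0.1 9 u -0.015 -0.0128 z 0.1541 0.1652
   -0.06 14 u -0.0029 0.0107 z 0.1636 0.1716
   -0.04 31 u -0.0087 0.0126 z 0.1643 0.1736
   -0.02 126 u -0.0244 0.0244 z 0.1408 0.1787
   0.0 102 u -0.0234 0.0216 z 0.1408 0.1798
   0.02 60 u -0.015 0.0105 z 0.1541 0.172
   0.04 68 u -0.0152 0.0111 z 0.1518 0.1727
   0.06 152 u -0.0149 0.0118 z 0.1456 0.1725
   0.1 94 u -0.025 0.025 z 0.1453 0.15
   0.12 193 u -0.0249 0.0249 z 0.1402 0.1502
top v range [-0.1826 -0.1817] [0.1253 0.1256]
   -0.12 20 u -0.0168 0.0073 z 0.1546 0.1758
   -0.1 85 u -0.0183 0.0099 z 0.1592 0.1769
   -0.08 68 u -0.0185 0.0073 z 0.1566 0.1786
   0.1 99 u -0.0249 0.0239 z 0.1427 0.1589
   0.12 89 u -0.0237 0.0245 z 0.1431 0.1553
```

```bash
python3 -m crank '[{"dp":[0.06,0,-0.5],"angular":[0,0,0]},{"dp":[0,0,-0.9],"angular":[0,0,0]},{"dp":[0,0,-0.7],"angular":[0,0,0]},{"dp":[0,0,-0.4],"angular":[0,0,0]},{"dp":[0,0,-0.15],"angular":[0,0,0]},{"dp":[0,0,0],"angular":[0,0,0]},{"dp":[0,0,0],"angular":[0,0,0]}]'; python3 st.py .6252 -.0186 .072 6.2;python3 rs.py .08
python3 -c "
from h import *
s=load('side');cv2.imwrite('pics/s5.png',cv2.resize(s['image'][155:275,170:330],(800,600),interpolation=cv2.INTER_CUBIC))"
```

```text
t: 13.35
tcp_pos: [0.6274, -0.0189, 0.0801]
tool_rot: [0.668, 0.744, 0.0, 0.001]
force: [-0.2, 0.7, -1.7]
finger_gap: 0.307
gripper_force: 59.2
t 13.35 tcp [ 0.6274 -0.0189  0.0801] yaw_y 6.18 zaxis [ 1.6e-03 -3.0e-04 -1.0e+00] F [-0.2  0.7 -1.7] gap 0.307 gf 59.2 q [-0.21  0.75  1.55  0.    0.84 -0.32]
units [-0.074  0.009 -0.271] turn 0.02 tilt fix rotvec deg [0.02 0.09 0.  ]
side v range [-0.1536 -0.1526] [0.1459 0.146 ]
 blue v [-0.0452 -0.0011]
   -0.1 9 u -0.0116 -0.0085 z 0.0769 0.088
   -0.06 14 u -0.0185 0.0146 z 0.0674 0.0938
   -0.04 32 u -0.0052 0.0154 z 0.086 0.0952
   -0.02 130 u -0.0245 0.0246 z 0.0624 0.0999
   0.0 87 u -0.0173 0.0222 z 0.0646 0.0997
   0.02 49 u -0.0114 0.0149 z 0.0753 0.0963
   0.12 27 u -0.0248 0.0246 z 0.0861 0.0999
   0.14 331 u -0.0248 0.025 z 0.0603 0.1
top v range [-0.1794 -0.1709] [0.1368 0.1393]
   -0.12 22 u -0.0134 0.0119 z 0.0864 0.099
   -0.1 73 u -0.0147 0.0137 z 0.0809 0.0992
   -0.08 56 u -0.0136 0.013 z 0.0782 0.0996
```

View pics/s5.png

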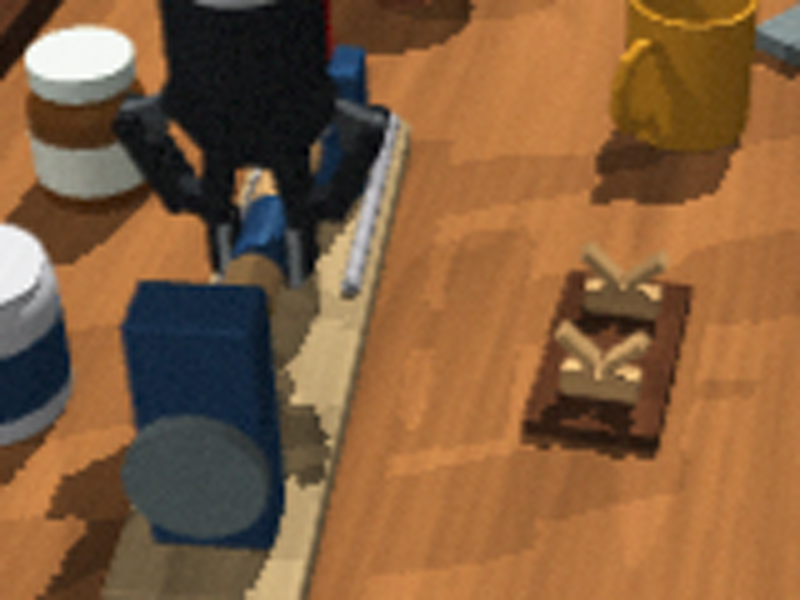

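The rung is held in line with the stand, about 7 mm above the V supports. I'll lower it until it touches.

```bash
python3 -m crank '[{"dp":[-0.06,0,-0.1],"angular":[0,0,0]},{"dp":[0,0,-0.07],"angular":[0,0,0]},{"dp":[0,0,0],"angular":[0,0,0]},{"dp":[0,0,0],"angular":[0,0,0]}]'; python3 -m crank '[{"dp":[0,0,-0.04],"angular":[0,0,0]},{"dp":[0,0,-0.03],"angular":[0,0,0]},{"dp":[0,0,0],"angular":[0,0,0]},{"dp":[0,0,0],"angular":[0,0,0]}]'
```

```text
t: 13.85
tcp_pos: [0.6253, -0.0187, 0.0746]
tool_rot: [0.668, 0.744, 0.0, 0.0]
force: [-0.0, 0.7, 1.3]
finger_gap: 0.311
gripper_force: 59.4
t: 14.25
tcp_pos: [0.6266, -0.0188, 0.0733]
tool_rot: [0.668, 0.744, 0.001, 0.002]
force: [2.2, 0.5, 4.9]
finger_gap: 0.304
gripper_force: 59.8
```

```bash
python3 -m crank '[{"dp":[0,0,-0.01],"angular":[0,0,0]},{"dp":[0,0,0],"angular":[0,0,0]},{"dp":[0,0,0],"angular":[0,0,0]},{"dp":[0,0,0],"angular":[0,0,0]},{"dp":[0,0,0],"angular":[0,0,0]},{"dp":[0,0,0.5],"angular":[0,0,0]},{"dp":[0,0,1],"angular":[0,0,0]},{"dp":[0,0,1],"angular":[0,0,0]},{"dp":[0,0,1],"angular":[0,0,0]},{"dp":[0,0,1],"angular":[0,0,0]},{"dp":[0,0,0.3],"angular":[0,0,0]},{"dp":[0,0,0],"angular":[0,0,0]}]' 0; python3 st.py .64 -.20 .2 6.2; python3 rs.py .08
python3 -c "
from h import *
s=load('top');P=cloud(s).reshape(-1,3);H=cv2.cvtColor(s['image'],cv2.COLOR_BGR2HSV).reshape(-1,3)
m=((H[:,0]<8)|(H[:,0]>172))&(H[:,1]>180)&(abs(P[:,0]-.64)<.05)&(abs(P[:,1]+.165)<.06)&(P[:,2]>.1)
print('knob',m.sum(),P[m].min(0).round(4) if m.any() else '',P[m].max(0).round(4) if m.any() else '')"
```

```text
t: 15.45
tcp_pos: [0.6259, -0.0188, 0.2183]
tool_rot: [0.668, 0.744, 0.001, 0.002]
force: [-0.3, -0.2, -0.3]
finger_gap: 0.999
gripper_force: 0.0
t 15.45 tcp [ 0.6259 -0.0188  0.2183] yaw_y 6.19 zaxis [ 0.0044 -0.001  -1.    ] F [-0.3 -0.2 -0.3] gap 0.999 gf 0.0 q [-0.21  0.56  1.46 -0.    1.11 -0.32]
units [ 0.471 -6.039 -0.609] turn 0.01 tilt fix rotvec deg [0.05 0.25 0.  ]
side v range [-0.1655 -0.1556] [0.1459 0.146 ]
 blue v [-0.0461 -0.0013]
   -0.14 113 u -0.025 0.0249 z 0.0614 0.0996
   -0.1 43 u -0.011 0.0147 z 0.0674 0.0869
   -0.08 49 u -0.0118 0.0172 z 0.0726 0.0868
   -0.06 53 u -0.0191 0.0227 z 0.0667 0.0876
   -0.04 77 u -0.0196 0.0244 z 0.0611 0.087
   -0.02 50 u -0.0112 0.0161 z 0.0709 0.0881
   0.0 63 u -0.0114 0.0149 z 0.0703 0.0872
   0.02 26 u -0.0115 0.0111 z 0.0701 0.0862
   0.12 30 u -0.0248 0.0242 z 0.0784 0.1
   0.14 324 u -0.025 0.0248 z 0.0601 0.0999
top v range [-0.1889 -0.1861] [0.1369 0.1395]
   -0.12 22 u -0.0135 0.0106 z 0.0715 0.0925
   -0.1 73 u -0.0139 0.0145 z 0.0734 0.0922
   -0.08 69 u -0.0146 0.0124 z 0.0715 0.0934
   0.14 12 u -0.0223 0.0248 z 0.0643 0.0988
knob 95 [ 0.6285 -0.1771  0.1095] [ 0.6516 -0.1538  0.1566]
```

```bash
python3 -m crank '[{"dp":[0.1,-0.9,0],"angular":[0,0,0]},{"dp":[0.1,-1,0],"angular":[0,0,0]},{"dp":[0.1,-1,0],"angular":[0,0,0]},{"dp":[0.1,-1,0],"angular":[0,0,0]},{"dp":[0.1,-0.94,0],"angular":[0,0,0]},{"dp":[0,0,-0.8],"angular":[0,0,0]},{"dp":[0,0,-0.9],"angular":[0,0,0]},{"dp":[0,0,-0.8],"angular":[0,0,0]},{"dp":[0,0,-0.3],"angular":[0,0,0]},{"dp":[0,0,-0.1],"angular":[0,0,0]},{"dp":[0,0,0],"angular":[0,0,0]},{"dp":[0,0,0],"angular":[0,0,0]}]' 0; python3 st.py .641 -.164 .13 6.2;  python3 -m crank '[{"dp":[0,0,0],"angular":[0,0,0]},{"dp":[0,0,0],"angular":[0,0,0]},{"dp":[0,0,0],"angular":[0,0,0]},{"dp":[0,0,0],"angular":[0,0,0]},{"dp":[0,0,0],"angular":[0,0,0]},{"dp":[0,0,0],"angular":[0,0,0]},{"dp":[0,0,0],"angular":[0,0,0]}]' 1 30
```

```text
t: 16.75
tcp_pos: [0.6406, -0.1641, 0.1299]
tool_rot: [0.668, 0.744, 0.0, 0.001]
force: [-0.4, -0.1, -0.4]
finger_gap: 1.003
gripper_force: 0.0
t 16.75 tcp [ 0.6406 -0.1641  0.1299] yaw_y 6.19 zaxis [ 1.7e-03 -8.0e-04 -1.0e+00] F [-0.4 -0.1 -0.4] gap 1.003 gf 0.0 q [-0.42  0.71  1.43 -0.    0.99 -0.53]
units [0.012 0.003 0.005] turn 0.01 tilt fix rotvec deg [0.04 0.1  0.  ]
t: 17.45
tcp_pos: [0.6433, -0.164, 0.13]
tool_rot: [0.668, 0.744, 0.002, 0.003]
force: [6.7, 1.7, -0.2]
finger_gap: 0.296
gripper_force: 31.3
```

```bash
python3 -m crank '[{"dp":[0.1,0,0],"angular":[0,0,0]},{"dp":[0,0,0],"angular":[0,0,0]},{"dp":[-0.02,0.2,0],"angular":[0,0,0]},{"dp":[-0.02,0.2,0],"angular":[0,0,0]},{"dp":[-0.02,0.2,0],"angular":[0,0,0]},{"dp":[-0.02,0.2,0],"angular":[0,0,0]},{"dp":[-0.02,0.2,0],"angular":[0,0,0]},{"dp":[-0.02,0.2,0],"angular":[0,0,0]},{"dp":[0,0,0],"angular":[0,0,0]},{"dp":[0,0,0],"angular":[0,0,0]}]'; python3 rs.py .08 | grep -v top; python3 st.py .64 -.11 .13 6.2
python3 -c "
from h import *
s=load('side');cv2.imwrite('pics/s6.png',cv2.resize(s['image'][155:275,170:330],(800,600),interpolation=cv2.INTER_CUBIC))"
```

```text
t: 18.45
tcp_pos: [0.6394, -0.1272, 0.1299]
tool_rot: [0.668, 0.744, 0.0, 0.0]
force: [-1.4, 0.8, 6.8]
finger_gap: 0.3
gripper_force: 31.4
side v range [-0.1175 -0.1172] [0.1458 0.1459]
 blue v [-0.0447 -0.0017]
   -0.12 161 u -0.0249 0.0249 z 0.0605 0.0998
   -0.1 46 u -0.0201 0.0138 z 0.0645 0.0884
   -0.08 50 u -0.0114 0.0164 z 0.0727 0.0861
   -0.06 53 u -0.019 0.0225 z 0.0661 0.0869
   -0.04 72 u -0.02 0.0237 z 0.0634 0.087
   -0.02 59 u -0.0115 0.0158 z 0.0718 0.0873
   0.0 54 u -0.0114 0.0155 z 0.0718 0.0875
   0.02 28 u -0.0113 0.0112 z 0.0694 0.0859
   0.12 30 u -0.0249 0.0241 z 0.0811 0.1
   0.14 328 u -0.0249 0.0249 z 0.0601 0.1
 blue v [-0.0262 -0.0034]
   0.0 63 u -0.013 0.0141 z 0.0714 0.0928
   0.02 50 u -0.01 0.0141 z 0.0757 0.0932
   0.04 20 u -0.002 0.0204 z 0.0677 0.0922
t 18.55 tcp [ 0.6394 -0.1273  0.1299] yaw_y 6.19 zaxis [ 6.e-04  1.e-04 -1.e+00] F [-1.1  0.8  6.8] gap 0.297 gf 31.4 q [-0.37  0.7   1.46  0.    0.98 -0.48]
units [0.021 0.576 0.002] turn 0.01 tilt fix rotvec deg [-0.01  0.04  0.  ]
```

View pics/s6.png

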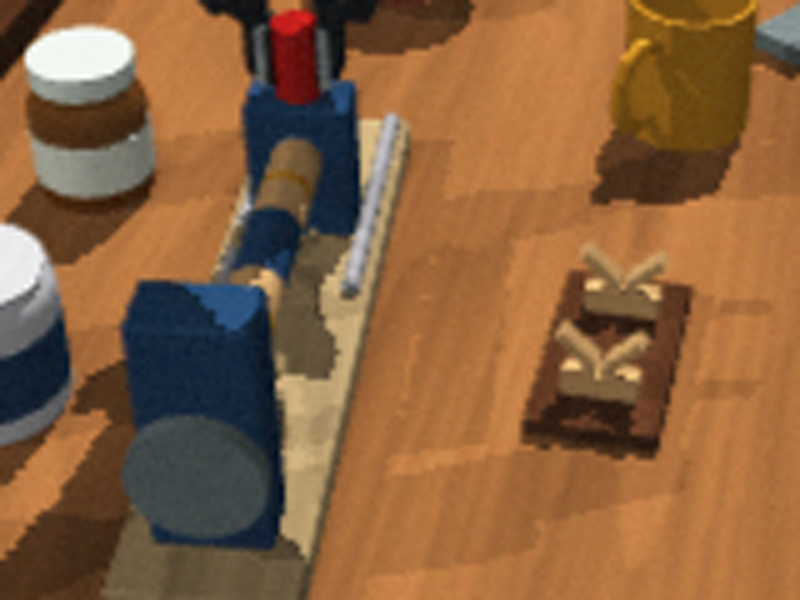

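The tailstock face is nearly at the rung's end (q about 0.043), and its cone is entering the bore. About 27 mm remain.

```bash
python3 -m crank '[{"dp":[-0.013,0.12,0],"angular":[0,0,0]},{"dp":[-0.013,0.12,0],"angular":[0,0,0]},{"dp":[-0.013,0.12,0],"angular":[0,0,0]},{"dp":[-0.013,0.12,0],"angular":[0,0,0]},{"dp":[-0.013,0.12,0],"angular":[0,0,0]},{"dp":[-0.013,0.12,0],"angular":[0,0,0]},{"dp":[0,0,0],"angular":[0,0,0]},{"dp":[0,0,0],"angular":[0,0,0]}]'; python3 rs.py .08 | grep -E 'v|top|side'; python3 -m crank '[{"dp":[-0.01,0.07,0],"angular":[0,0,0]},{"dp":[0,0,0],"angular":[0,0,0]},{"dp":[0,0,0],"angular":[0,0,0]}]'
```

```text
t: 19.35
tcp_pos: [0.6371, -0.1066, 0.13]
tool_rot: [0.668, 0.744, -0.0, 0.001]
force: [-2.0, -2.0, 6.5]
finger_gap: 0.301
gripper_force: 31.3
side v range [-0.0981 -0.0971] [0.1461 0.1462]
 blue v [-0.0258  0.0176]
top v range [-0.0041 -0.0037] [0.0904 0.0905]
 blue v [-0.0035  0.0163]
t: 19.75
tcp_pos: [0.6369, -0.1048, 0.13]
tool_rot: [0.668, 0.744, -0.0, 0.001]
force: [-2.2, -3.4, 5.5]
finger_gap: 0.294
gripper_force: 31.3
```

```bash
for i in 1; do python3 -m crank '[{"dp":[-0.007,0.07,0],"angular":[0,0,0]},{"dp":[0,0,0],"angular":[0,0,0]},{"dp":[0,0,0],"angular":[0,0,0]}]'; done; python3 -m crank '[{"dp":[-0.005,0.05,0],"angular":[0,0,0]},{"dp":[0,0,0],"angular":[0,0,0]},{"dp":[0,0,0],"angular":[0,0,0]}]'; python3 rs.py .08 | grep -E 'v|top|side'
```

```text
t: 20.05
tcp_pos: [0.6367, -0.1028, 0.1299]
tool_rot: [0.668, 0.744, -0.0, 0.001]
force: [-1.3, -2.8, 6.0]
finger_gap: 0.295
gripper_force: 31.3
t: 20.35
tcp_pos: [0.6365, -0.1014, 0.1299]
tool_rot: [0.668, 0.744, -0.0, 0.001]
force: [-1.2, -3.4, 6.7]
finger_gap: 0.296
gripper_force: 31.3
side v range [-0.0919 -0.0911] [0.1458 0.146 ]
 blue v [-0.0208  0.0209]
top v range [0.0014 0.0017] [0.0904 0.0905]
 blue v [0.0045 0.0217]
```

```bash
python3 -m crank '[{"dp":[-0.004,0.04,0],"angular":[0,0,0]},{"dp":[0,0,0],"angular":[0,0,0]},{"dp":[0,0,0],"angular":[0,0,0]}]'|grep -E 'tcp|^force';python3 -m crank '[{"dp":[-0.004,0.04,0],"angular":[0,0,0]},{"dp":[0,0,0],"angular":[0,0,0]},{"dp":[0,0,0],"angular":[0,0,0]}]'|grep -E 'tcp|^force'; python3 rs.py .08 | grep -E 'v|top|side'
```

```text
tcp_pos: [0.6364, -0.1002, 0.13]
force: [-1.9, -3.1, 6.2]
tcp_pos: [0.6364, -0.1001, 0.1299]
force: [-1.8, -6.3, 5.1]
side v range [-0.0919 -0.09  ] [0.1462 0.1463]
 blue v [-0.02    0.0234]
top v range [0.0045 0.0048] [0.0905 0.0907]
 blue v [0.0049 0.021 ]
```

The tailstock has stopped and the force is rising. One more nudge to confirm, then release and retreat.

```bash
python3 -m crank '[{"dp":[-0.004,0.04,0],"angular":[0,0,0]},{"dp":[0,0,0],"angular":[0,0,0]},{"dp":[0,0,0],"angular":[0,0,0]}]'|grep -E 'tcp|^force';python3 -m crank '[{"dp":[-0.004,0.04,0],"angular":[0,0,0]},{"dp":[0,0,0],"angular":[0,0,0]},{"dp":[0,0,0],"angular":[0,0,0]}]'|grep -E 'tcp|^force'; python3 rs.py .08 | grep -E 'v|top|side'
```

```text
tcp_pos: [0.6364, -0.1, 0.1299]
force: [-1.0, -9.2, 5.6]
tcp_pos: [0.6364, -0.1, 0.13]
force: [-2.7, -11.8, 3.7]
side v range [-0.0905 -0.09  ] [0.1461 0.1464]
 blue v [-0.0197  0.0238]
top v range [0.0045 0.0072] [0.0905 0.0906]
 blue v [0.0075 0.0078]
```

```bash
python3 -m crank '[{"dp":[0.01,-0.08,0],"angular":[0,0,0]},{"dp":[0,0,0],"angular":[0,0,0]}]'|grep -E 'tcp|^force'; python3 -m crank '[{"dp":[0,0,0],"angular":[0,0,0]},{"dp":[0,0,0],"angular":[0,0,0]},{"dp":[0,0,0],"angular":[0,0,0]},{"dp":[0,0,0],"angular":[0,0,0]},{"dp":[0,0,0],"angular":[0,0,0]},{"dp":[0,0,0.5],"angular":[0,0,0]},{"dp":[0,0,1],"angular":[0,0,0]},{"dp":[0,0,1],"angular":[0,0,0]},{"dp":[0,0,1],"angular":[0,0,0]},{"dp":[-0.7,-0.8,0.5],"angular":[0,0,0]},{"dp":[-1,-1,0],"angular":[0,0,0]},{"dp":[-1,-1,0],"angular":[0,0,0]},{"dp":[-1,-1,0],"angular":[0,0,0]},{"dp":[-1,-0.5,0],"angular":[0,0,0]},{"dp":[-0.5,-0.2,0],"angular":[0,0,0]},{"dp":[0,0,0],"angular":[0,0,0]},{"dp":[0,0,0],"angular":[0,0,0]}]' 0; python3 rs.py .08
python3 -c "
from h import *
s=load('top');cv2.imwrite('pics/t7.png',cv2.resize(s['image'][125:215,210:370],(800,450),interpolation=cv2.INTER_CUBIC))"
```

```text
tcp_pos: [0.6364, -0.1001, 0.13]
force: [-0.7, -5.3, 5.6]
t: 23.75
tcp_pos: [0.481, -0.2332, 0.2497]
tool_rot: [0.668, 0.744, 0.0, 0.001]
force: [0.1, -0.2, -0.0]
finger_gap: 0.998
gripper_force: 0.0
side v range [-0.0908 -0.0906] [0.1459 0.146 ]
 blue v [-0.0191  0.0256]
   -0.08 198 u -0.0249 0.0249 z 0.0601 0.0998
   -0.06 53 u -0.0187 0.0226 z 0.0671 0.0875
   -0.04 76 u -0.0202 0.0243 z 0.0604 0.0877
   -0.02 55 u -0.0113 0.0154 z 0.07 0.0867
   0.0 60 u -0.0115 0.0155 z 0.0692 0.0872
   0.02 29 u -0.0115 0.0111 z 0.0673 0.0874
   0.12 31 u -0.0245 0.0236 z 0.0856 0.0997
   0.14 321 u -0.025 0.0247 z 0.0601 0.0999
top v range [-0.1245 -0.0931] [0.1405 0.141 ]
 blue v [-0.02    0.0229]
   -0.08 80 u -0.0186 0.0136 z 0.0614 0.0996
   -0.06 87 u -0.0231 0.0242 z 0.0648 0.0949
   -0.04 87 u -0.0205 0.0217 z 0.0663 0.0934
   -0.02 72 u -0.0142 0.0131 z 0.0732 0.0946
   0.0 76 u -0.0144 0.013 z 0.0739 0.0938
   0.02 76 u -0.015 0.0129 z 0.0714 0.0945
   0.04 86 u -0.0213 0.0225 z 0.0633 0.0961
   0.06 84 u -0.021 0.0234 z 0.0624 0.0918
   0.08 71 u -0.0139 0.0142 z 0.0707 0.0921
   0.1 12 u -0.0231 0.0231 z 0.0635 0.0986
   0.14 25 u -0.0245 0.0243 z 0.0643 0.0998
```

View pics/t7.png

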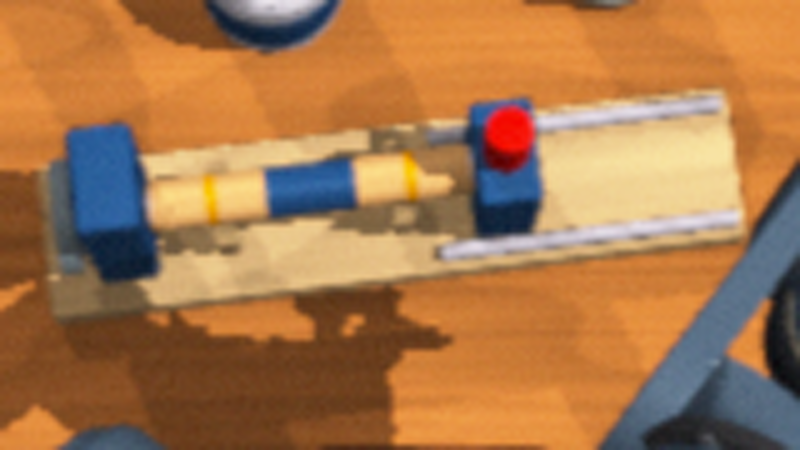

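The rung spans from the headstock (about 150,195) to the tailstock (about 475,175) with no gap, its band centred within about 2 mm, and the gripper is clear. I'm handing it in.

```bash
python3 -c "
from station import order
print(order.sign_off())"
```

```text
the job is handed in; nothing more can be done
None
```

The rung was rested in the smaller rest's notches, let go, then mounted between the stand's centres with the tailstock slid fully home; I handed the job in at about 24 s of the 62 s allowed, and no verdict was returned.

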